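Stow the nozzle, then hold the telescopic pole out at its second stop

ROBOT

A 6-joint arm with a two-finger parallel gripper is mounted at the origin on the work surface. World frame = base frame: x ahead of the robot, y to its left, z up, the work surface at z = 0. Lengths are in mm, angles in degrees, forces in N, time in s.
With the tool pointing down it reaches from about 300 to 850 mm from the base axis. Payload 4.2 kg.
Tool frame: the origin (TCP) lies midway between the tips of the shut fingers; the grasp point (between the pads) lies 19 mm behind it; z points along the fingers, y is the line along which they close (so a half turn about z gives the same grasp; the last joint's range is limited). The gripper opens to 91 mm and grips with 3 to 60 N. Pads are 32 mm wide; open, the fingers measure 118 mm over their backs; the gripper's body (76 mm by 178 mm) begins 60 mm behind the grasp point.
Start: joints at [-67.437, 18.312, 89.639, -0, 72.044, -1.146], TCP at [231.207, -526.485, 213.976] pointing down, gripper open.
Joint ranges: [-177.97, 177.97], [-48.28, 115.42], [12.27, 149.76], [-77.06, 257.06], [2.81, 150.46], [-146.56, 146.56]. Speed limits (degrees/s): [147.25, 147.25, 180, 180, 180, 180].

INTERFACE

Orientations are given as [roll, pitch, yaw] about the fixed x, y, z axes, in that order (R = Rz(yaw) Ry(pitch) Rx(roll)).
In Python, from workcell import env gives the robot as it stands.
- The arm moves only by the shell command python3 -m jog 'ROWS' [FORCE]. ROWS is a JSON object of lists of equal length, an entry for each row: "jaw": the finger opening in mm, from 0 to 91.2; "slide": the shift along the tool's x, y, z in units of 30 mm (1.0 is 30 mm), a list of three; "spin": the turn about the tool's z in units of 8 degrees (1.0 is 8 degrees). In form: {"jaw": [jaw, ...], "slide": [[dx, dy, dz], ...], "spin": [spin, ...]}. A call has 1 to 10 rows; each row shifts and turns the commanded pose from where the row before left it, along the tool's axes as they then stand; what a row does not reach is not made up. A row lasts 1/10 s, in which the tool goes at most 50 mm and 8.59 degrees, less where a joint would pass 70% of its speed; a pose out of reach is approached as far as the arm can. A call is refused whole if a number of a shift passes 1 or a number of a turn 1, either way. A call with a gripper value outside its range is refused whole. The fingers move at their own pace and stop on an object; FORCE is the grip in N (left out, the last holds). Time passes only in rows, so rows that do not move let the fingers close. It gives the time, the measured TCP pose, the force, the opening and the grip force at its end, in the units of the state.
- env.state(): the state, without advancing time (a new reading comes with each control period).
- env.grab_frame(name): name is "side" or "top"; returns the picture (480x640x3 uint8, red, green, blue); there is no depth.
- env.camera_model(name): a dict with "fx", "fy", "cx", "cy" (pixels), "camera_from_world" (4x4, takes a point from world to camera coordinates). Camera axes: x right, y up, looking along -z (the intrinsics and any distortion apply to the point x, -y, -z); pixel columns grow to the right and rows downward; lengths in mm; the calibration is good to about 2 mm. A picture is of the moment at which its call begins. camera_model takes no time and is no camera call.
- env.job_done(): hands the job in; it is judged then, once.
The state is a dict: "time_s": time; "qpos": joint angles; "qvel": joint speeds; "effort": joint torques, N m; "ee_pos": TCP position; "ee_rot": TCP orientation; "force": force on the tool from outside, world axes, zero at the start; "torque": the same for the moment, N m; "gripper_width": finger opening in mm; "gripper_force": force on a finger pad.
Only numpy, scipy, OpenCV 4.12 (cv2) and the standard library are available. Lean on these libraries where they do the work, as an engineer would, in place of code of your own. Each camera call takes 0.05 s, during which the arm holds its last target. There are 200 camera calls.

TASK

First put the blue-capped vacuum nozzle lying in front of the telescopic pole's handle flat into its own blue-marked slot of the rack, and let go of it. Then squeeze the orange release button on the handle's side and, keeping it squeezed, pull the handle straight out past the first stop to the second stop, fully out. The pole slides back by itself, so finish still holding it fully out with the button squeezed, and leave everything else where it is.

Things in the scene. Friction and masses are not known exactly. Their poses are not given: they have to be found in the camera images.
- nozzle: Loose grey vacuum nozzle, blue cap, 0.11 kg, mouth down in front of the pole's handle. Origin: centre of its underside, x along its length, z up. Foot 110 (x) x 36 (y) x 23 mm high; a grip block 56 (x) x 26 (y) mm on its middle rises to z = 60 mm (top 9 mm blue); a 24 mm round stub, axis at z = 37 mm, reaches x = +52 mm. Grasp the block from above across y. Either way round fits the slot.
- slot_blue: Fixed slot with blue floor and a blue label block (24 x 56 x 16 mm) outside its -x end: the nozzle's own. Open white tray, 136 (x) x 66 (y) x 22 mm high, walls and floor 4 mm, inside 128 x 58 mm. Origin: centre of its underside, 6 mm above the table; x lengthwise, z up; its inner floor is at z = 4 mm. The three slots stand side by side, 70 mm apart along y, in changing order.
- slot_red: The same slot with a red label and floor; holds the red-capped brush head. Same frame and sizes.
- slot_yellow: The same slot with a yellow label and floor; empty, to stay empty. Same frame and sizes.
- handle: Black handle on the pole's inner tube: 110 mm long (x = -120 to -10 mm), 26 wide (y), 34 tall (z), its axis 65 mm above the table, nothing beneath. Origin on the pole's axis, at the mouth of the outer tube when in; moves with the handle. -x is the pull-out direction (level), z up; the button is on the -y side. The outer tube (44 mm across at its collar) lies 330 mm back along +x in a fixed dock.
- grip (a point): Point on the handle's axis level with the button's centre (82 mm along -x from the handle's origin), axes as handle. Pinch here from above, closing along y: one finger on the button, the other on the bare side across; 33 mm wide over the button, 28 mm with it pressed in. The handle's top and bottom faces are 17 mm above and below.
- pole (a joint): How far the pole is out, m: 0 in (start, latched); 0.06 first stop, where the latch catches if the button is out; 0.12 second stop, the hard end of travel. With the button pressed it slides along -x of handle against a return spring of about 4 N (in) to 6 N (out). The second stop does not latch: let go and it slides back to the first.
- release (a joint): Orange release button, travel in m: 0 out, 0.005 fully pressed. Its face, 34 mm long (x) and 22 tall (z), stands 7 mm proud of the handle's -y side and goes in along +y. The spring takes 3 N to start and 7 N fully in. The latch is free when it is pressed more than about 0.004; otherwise the pole is locked.
- brush_head: Bystander: loose red-capped brush head, of the nozzle's shape, in the red slot.
- peg_jar: Bystander: glass jar, 80 mm diameter, 100 tall.
- tablet_box: Bystander: cardboard box, 70 x 120 x 60 mm.
- scoop_cup: Bystander: blue cup, 72 mm diameter, 70 tall.
- tape_roll: Bystander: yellow ring lying flat, 90 mm diameter, 30 tall.
- iron: Bystander: clothes iron, 220 x 110 mm, 125 tall.

How it is judged (in metres and radians):
On the way, in this order (a step that is already met when the one before it is completed fails the run):
1. the nozzle lies flat in the blue slot, released and at rest (z of nozzle in the frame of slot_blue below 0.008 m and x of nozzle in the frame of slot_blue between -0.015 and 0.015 m and y of nozzle in the frame of slot_blue between -0.015 and 0.015 m and angle between nozzle's own z axis and vertical below 0.1 rad and contact force between the fingers and nozzle below 0.3 N and linear speed of nozzle below 0.02 m/s and value of joint pole below 0.02 m), for 0.2 s.
2. the release button is squeezed in by the fingers while the pole is still in (value of joint release above 0.004 m and value of joint pole below 0.02 m and contact force between the fingers and handle above 2 N), for 0.05 s.
At the end, for the whole second after the job is handed in: The nozzle is flat in the blue slot (within 15 mm of its middle along both axes, resting on its floor, upright within 6 degrees), released and at rest; the pole is out to the second stop (within 8 mm of 120 mm), with the fingers gripping the handle (over 2 N) and the button pressed more than 4 mm (z of nozzle in the frame of slot_blue below 0.008 m and x of nozzle in the frame of slot_blue between -0.015 and 0.015 m and y of nozzle in the frame of slot_blue between -0.015 and 0.015 m and angle between nozzle's own z axis and vertical below 0.1 rad and contact force between the fingers and nozzle below 0.3 N and linear speed of nozzle below 0.02 m/s and value of joint pole above 0.112 m and value of joint release above 0.004 m and contact force between the fingers and handle above 2 N); the arm keeps its last pose, push and grip.
It fails at once if the pole is pulled out before the nozzle is in the blue slot (value of joint pole above 0.02 m and not (z of nozzle in the frame of slot_blue below 0.008 m and x of nozzle in the frame of slot_blue between -0.015 and 0.015 m and y of nozzle in the frame of slot_blue between -0.015 and 0.015 m and angle between nozzle's own z axis and vertical below 0.1 rad)).
It fails at once if a bystander is moved more than 30 mm (distance of any of brush_head, peg_jar, tablet_box, scoop_cup, tape_roll, iron from where it was at the start of the episode above 0.03 m).
It also fails if it takes over 48 s, if anything falls off the work surface, if the arm or the gripper's body presses on something with over 40 N, if the wrist force passes 120 N, or if a joint passes its speed limit or range.

## Working session

There is one attempt and no reset: what is moved stays moved. The work goes in short steps, Python scripts to look and compute and a shell command to move; the robot and the scene stay as the last step left them, time stands still between calls to the robot, and variables do not carry over. Pictures are saved under pics/ and viewed, at most 10 in all, crops included, and the job is handed in when it is done.

```bash
mkdir -p pics; ls; python3 - <<'E'
from workcell import env
import cv2
for n in("side","top"):
    cv2.imwrite(f"pics/{n}0.png",env.grab_frame(n)[:,:,::-1]); print(n,env.camera_model(n))
print(env.state())
E
```

```text
pics
side {'fx': 501.72746609994465, 'fy': 501.72746609994465, 'cx': 314.9691294302985, 'cy': 237.1862582667483, 'camera_from_world': array([[-9.82645656e-01, -1.85327256e-01,  7.83090005e-03,
         5.29409885e+02],
       [ 1.06497636e-01, -5.29101912e-01,  8.41848811e-01,
        -1.25870043e+02],
       [-1.51874186e-01,  8.28073049e-01,  5.39656610e-01,
        -1.06693583e+03],
       [ 0.00000000e+00,  0.00000000e+00,  0.00000000e+00,
         1.00000000e+00]])}
top {'fx': 433.7938974169045, 'fy': 433.7938974169045, 'cx': 315.2726431829378, 'cy': 239.2071735731092, 'camera_from_world': array([[-1.85354990e-02, -9.99678654e-01,  1.72923344e-02,
        -1.10546634e+01],
       [ 9.86277457e-01, -1.54437260e-02,  1.64372347e-01,
        -5.83480429e+02],
       [-1.64052469e-01,  2.01017631e-02,  9.86246778e-01,
        -1.04118699e+03],
       [ 0.00000000e+00,  0.00000000e+00,  0.00000000e+00,
         1.00000000e+00]])}
{'time_s': 0.1, 'qpos': array([-6.74382844e+01,  1.83477270e+01,  8.97001981e+01,  9.20442756e-04,
        7.20447959e+01, -1.14629150e+00]), 'qvel': array([ 0.12969796, -0.06632668, -0.08983199,  0.01283708, -0.0688116 ,
       -0.04881168]), 'effort': array([ 7.37928513e-04, -4.13332450e+01, -2.32510114e+01,  7.29894801e-02,
        4.22338152e-02, -5.67169241e-05]), 'ee_pos': array([ 231.01746449, -526.04433761,  213.20158224]), 'ee_rot': array([-1.79907315e+02, -2.72988369e-03,  2.37077204e+01]), 'force': array([ 0.12434173, -0.1297778 , -0.56624566]), 'torque': array([-0.01487566, -0.01091865,  0.00959168]), 'gripper_force': 0.0, 'gripper_width': 91.1136445819953}
```

View pics/side0.png

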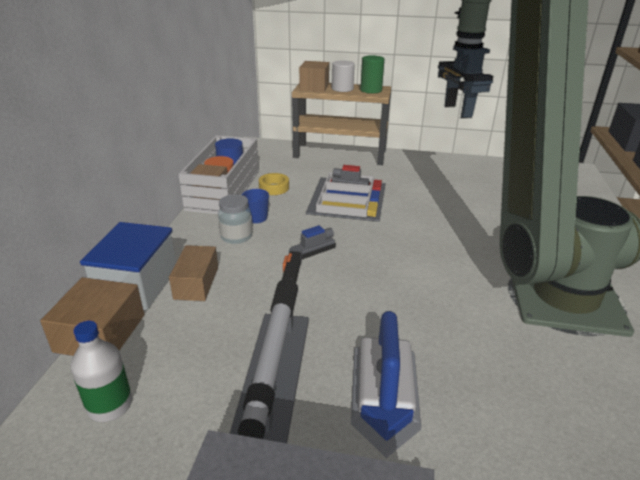

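View pics/top0.png

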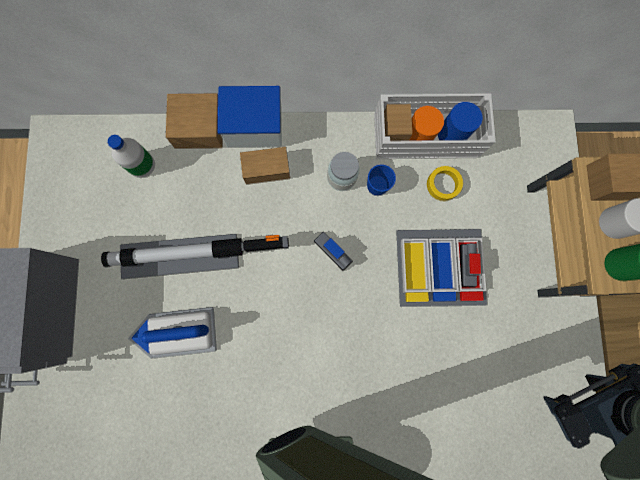

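Top view: the handle tip is at about (288,242) with the orange button at (272,238). The nozzle is at (333,250). The blue slot is the middle one, floor at about (442,265) and label at (445,296). Pull-out runs to the right in the image (world -y). Next I'll measure with masks in both views.

```bash
cat > h.py <<'E'
import numpy as np,cv2
from workcell import env
def ray(n,uv):
    m=env.camera_model(n);T=m["camera_from_world"];R=T[:3,:3];c=-R.T@T[:3,3]
    d=R.T@np.array([(uv[0]-m["cx"])/m["fx"],-(uv[1]-m["cy"])/m["fy"],-1.]);return c,d/np.linalg.norm(d)
def plane(n,uv,z):
    c,d=ray(n,uv);return c+d*(z-c[2])/d[2]
def tri(a,b):
    c1,d1=ray("top",a);c2,d2=ray("side",b)
    s=np.linalg.lstsq(np.c_[d1,-d2],c2-c1,rcond=None)[0];p,q=c1+s[0]*d1,c2+s[1]*d2
    return (p+q)/2,np.linalg.norm(p-q)
def blobs(img,lo,hi,roi,amin=15):
    x0,y0,x1,y1=roi;h=cv2.cvtColor(img,cv2.COLOR_BGR2HSV)[y0:y1,x0:x1]
    m=cv2.inRange(h,np.array(lo),np.array(hi))
    cs=cv2.findContours(m,cv2.RETR_EXTERNAL,cv2.CHAIN_APPROX_NONE)[0];out=[]
    for c in cs:
        if cv2.contourArea(c)<amin: continue
        c=c+[x0,y0];M=cv2.moments(c);out.append((np.array([M["m10"],M["m01"]])/M["m00"],c))
    return sorted(out,key=lambda t:-len(t[1]))
E
python3 - <<'E'
from h import *
t=cv2.imread("pics/top0.png");s=cv2.imread("pics/side0.png")
B=([105,120,50],[130,255,255]);O=([5,150,120],[20,255,255])
for nm,im,c,r in [("cap t",t,B,(310,225,360,275)),("cap s",s,B,(290,220,340,262)),("btn t",t,O,(250,225,300,260)),("btn s",s,O,(270,245,310,280)),
  ("slot t",t,B,(395,225,490,310)),("slot s",s,B,(305,160,390,220))]:
    for g,k in blobs(im,*c,r,8): print(nm,g.round(1),cv2.contourArea(k),np.round(cv2.boxPoints(cv2.minAreaRect(k))).tolist())
a=cv2.resize(t[222:312,225:495],None,fx=2.9,fy=2.9,interpolation=cv2.INTER_CUBIC)
b=cv2.resize(s[160:290,230:400],None,fx=2.5,fy=2.5,interpolation=cv2.INTER_CUBIC)
o=np.zeros((a.shape[0]+b.shape[0],a.shape[1],3),np.uint8);o[:a.shape[0]]=a;o[a.shape[0]:,:b.shape[1]]=b
cv2.imwrite("pics/z.png",o);print(o.shape)
E
```

```text
cap t [333.5 248.3] 188.5 [[323.0, 245.0], [330.0, 238.0], [344.0, 252.0], [337.0, 259.0]]
cap s [312.8 231.4] 110.5 [[302.0, 231.0], [321.0, 225.0], [324.0, 232.0], [305.0, 238.0]]
btn t [272.  237.5] 51.0 [[266.0, 235.0], [278.0, 235.0], [278.0, 240.0], [266.0, 240.0]]
btn s [286.9 259.3] 21.5 [[281.0, 267.0], [288.0, 253.0], [292.0, 255.0], [285.0, 268.0]]
slot t [441.5 265.3] 759.0 [[431.0, 243.0], [449.0, 242.0], [452.0, 288.0], [434.0, 289.0]]
slot t [443.9 296.1] 179.0 [[433.0, 292.0], [455.0, 292.0], [455.0, 301.0], [433.0, 301.0]]
slot s [374.4 195.8] 49.5 [[370.0, 200.0], [372.0, 191.0], [379.0, 192.0], [377.0, 201.0]]
(586, 783, 3)
```

View pics/z.png

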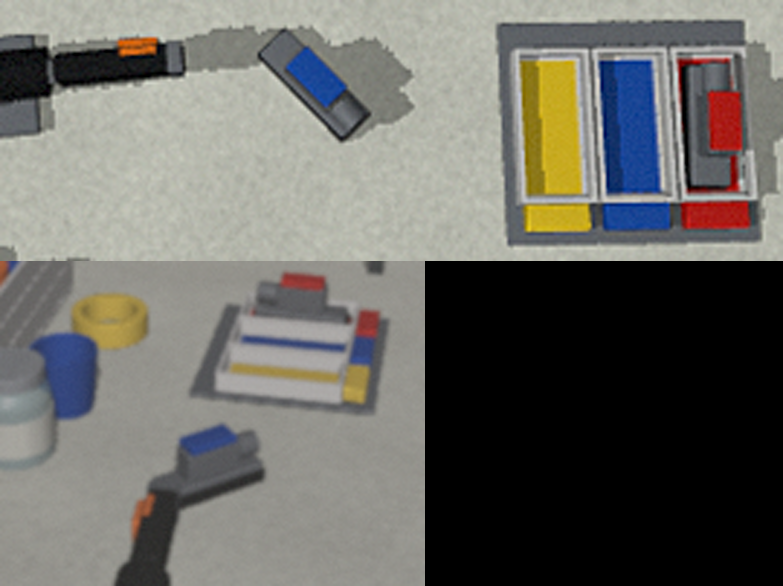

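The zoom shows the rack rim corners at about (515,50), (743,48), (524,203) and (755,199) in zoom pixels, with blue in the middle and empty. The nozzle lies diagonally with its stub toward the lower right, and the orange button is on the handle's upper (+x) side.

```bash
python3 - <<'E'
from h import *
zt=lambda p:np.array(p)/2.9+[225-.3,222-.3]
zs=lambda p:(np.array(p)-[0,261])/2.5+[230-.3,160-.3]
P=lambda k,v:print(k,np.round(v,1))
for n in("top","side"): P("cam "+n,ray(n,(0,0))[0])
p,e=tri((333.5,248.3),zs((209,441)));P("cap tri",[*p,e]);P("cap plane60",plane("top",(333.5,248.3),60)); P(" side60",plane("side",zs((209,441)),60))
t=cv2.imread("pics/top0.png");B=([105,120,50],[130,255,255])
k=blobs(t,*B,(310,225,360,275))[0][1]
bp=np.array([plane("top",q,60)[:2] for q in k[:,0]]).astype(np.float32)
r=cv2.minAreaRect(bp);P("cap rect",[*r[0],*r[1],r[2]])
vx=cv2.fitLine(bp,cv2.DIST_L2,0,.01,.01).ravel();P("line ang",np.degrees(np.arctan2(vx[1],vx[0])))
# foot corners at z=23
for c in[(283,30),(260,53),(371,113),(347,140)]: P("foot",plane("top",zt(c),23))
# rack rim z=28
for nm,cs in dict(rack=[(515,50),(743,48),(755,199),(524,203)],blue=[(595,49),(662,48),(672,200),(601,202)]).items():
    q=np.array([plane("top",zt(c),28) for c in cs]);P(nm,q);P(" c",q.mean(0))
# rim corner triangulation: rack outer yellow/-x & yellow/+x corners, seen in side (345,400)->bottom; top rim near (340,385),(222,372)
for a,b in[((524,203),(343,378)),((515,50),(218,366))]:
    p,e=tri(zt(a),zs(b));P("rim tri",[*p,e])
p,e=tri((272,237.5),(286.9,259.3));P("btn tri",[*p,e])
P("btn z76",plane("top",(272,236.5),76))
for c in[(55,52),(55,83),(167,44),(167,75),(185,42),(185,73)]: P("handle82",plane("top",zt(c),82))
p,e=tri(zt((185,57)),zs((163,482)));P("tip tri",[*p,e])
E
```

```text
cam top [4.045e+02 9.000e-01 1.123e+03]
cam side [371.6 915.  677.6]
cap tri [557.2 -66.1  53.1   3.1]
cap plane60 [557.7 -65.5  60. ]
 side60 [553.6 -55.1  60. ]
cap rect [557.4 -65.5  49.2  24.8  43.6]
line ang 44.6
foot [605.9 -40.   23. ]
foot [585.5 -19.2  23. ]
foot [ 530.4 -115.9   23. ]
foot [506.9 -94.1  23. ]
rack [[ 583.8 -245.    28. ]
 [ 582.4 -448.4   28. ]
 [ 449.  -448.1   28. ]
 [ 449.1 -245.9   28. ]]
 c [ 516.1 -346.8   28. ]
blue [[ 583.6 -316.2   28. ]
 [ 583.5 -376.    28. ]
 [ 449.4 -375.3   28. ]
 [ 448.7 -313.1   28. ]]
 c [ 516.3 -345.2   28. ]
rim tri [ 447.5 -244.3   35.3    2.5]
rim tri [ 581.1 -243.3   35.7    2.8]
btn tri [583.7  85.2  74.7   1.9]
btn z76 [587.   85.2  76. ]
handle82 [579.3 153.4  82. ]
handle82 [553.1 153.2  82. ]
handle82 [584.6  59.8  82. ]
handle82 [558.4  59.9  82. ]
handle82 [586.1  44.7  82. ]
handle82 [559.8  44.9  82. ]
tip tri [5.744e+02 4.500e+01 7.730e+01 5.000e-01]
```

Checks out: nozzle centre (557,-66) at 44.5°, blue slot centre (516,-346) at about 0°, grip point about (570.5,83) with pull direction about 3.6° off -y. Sizes and heights agree with the text. Moving above the nozzle.

```bash
python3 -m jog '{"jaw":[80,80,80,80,80,80,80,80,80,80],"slide":[[0,0,0],[0,0,0],[0,0,0],[0.9,-0.17,0],[0.9,-0.17,0],[0.9,-0.17,0],[0.9,-0.17,0],[0.9,-0.17,0],[0.9,-0.17,0],[0.9,-0.17,0]],"spin":[-0.9,-0.9,-0.8,0,0,0,0,0,0,0]}' 15
python3 -m jog '{"jaw":[80,80,80,80,80,80,80,80,80,80],"slide":[[0.9,-0.17,0],[0.9,-0.17,0],[0.9,-0.17,0],[0.9,-0.17,0],[0.9,-0.17,0],[0.9,-0.17,0],[0.9,-0.17,0],[0.9,-0.17,0],[0.9,-0.17,0],[0,0,0]],"spin":[0,0,0,0,0,0,0,0,0,0]}' 15
```

```text
time_s: 1.1
ee_pos: [341.3, -367.3, 213.6]
ee_rot: [-180.0, -0.0, 44.5]
force: [0.2, -0.5, -0.5]
gripper_width: 79.8
gripper_force: 0.0
time_s: 2.1
ee_pos: [483.3, -163.2, 213.5]
ee_rot: [-180.0, -0.0, 44.7]
force: [-0.2, 0.2, 0.9]
gripper_width: 80.2
gripper_force: 0.0
```

```bash
python3 -m jog '{"jaw":[70,70,70,70,70,70,70,70,70],"slide":[[0.8,-0.12,0],[0.8,-0.12,0],[0.8,-0.12,0],[0.8,-0.12,0],[0.8,-0.1,0],[0,0,0.9],[0,0,0.9],[0,0,0.9],[0,0,0]],"spin":[0,0,0,0,0,0,0,0,0]}' 15
python3 - <<'E'
from h import *
t=env.grab_frame("top")[:,:,::-1];s=env.grab_frame("side")[:,:,::-1];print(env.state()["ee_pos"])
a=cv2.resize(t[180:300,260:400],None,fx=2.85,fy=2.85);b=cv2.resize(s[130:270,240:380],None,fx=2.44,fy=2.44)
o=np.zeros((342,800,3),np.uint8);o[:,:399]=a[:342];o[:b.shape[0],400:400+b.shape[1]]=b[:342];cv2.imwrite("pics/n1.png",o)
E
```

```text
time_s: 3.0
ee_pos: [552.2, -69.2, 129.2]
ee_rot: [-179.6, 0.3, 44.5]
force: [-1.0, -0.7, 0.1]
gripper_width: 70.1
gripper_force: 0.0
[555.30170969 -69.47576481 133.07830959]
```

View pics/n1.png

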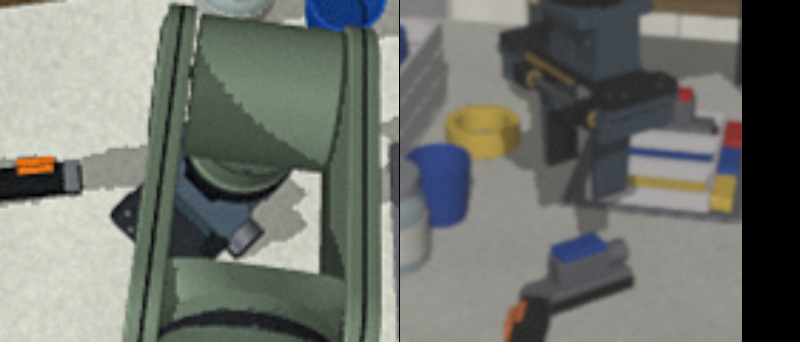

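The gripper sits above the nozzle with its fingers straddling the block (cap at about (580,248) in the side crop). Descending and gripping.

```bash
python3 -m jog '{"jaw":[70,70,70,70,70,70,70,70],"slide":[[0.12,0,0.5],[0,0,0.5],[0,0,0.5],[0,0,0.5],[0,0,0.5],[0,0,0.5],[0,0,0.5],[0,0,0]],"spin":[0,0,0,0,0,0,0,0]}' 15
python3 -m jog '{"jaw":[45,30,15,10,10,10],"slide":[[0,0,0],[0,0,0],[0,0,0],[0,0,0],[0,0,0],[0,0,0]],"spin":[0,0,0,0,0,0]}' 15
```

```text
time_s: 3.9
ee_pos: [558.0, -66.8, 28.0]
ee_rot: [-180.0, 0.0, 44.5]
force: [-0.5, -0.2, -0.2]
gripper_width: 69.8
gripper_force: 0.0
time_s: 4.5
ee_pos: [558.1, -66.4, 28.1]
ee_rot: [180.0, -0.0, 44.5]
force: [-0.3, 0.5, -0.7]
gripper_width: 26.1
gripper_force: 15.0
```

```bash
python3 -m jog '{"jaw":[10,10,10,10,10,10,10,10,10,10],"slide":[[0,0,-0.6],[0,0,-0.8],[0,0,-0.8],[0,0,-0.8],[0,0,0],[0,0,0],[0,0,0],[0,0,0],[0,0,0],[0,0,0]],"spin":[0,0,0,0.5,0.9,0.9,0.9,0.9,0.9,0.56]}' 20
python3 -m jog '{"jaw":[10,10,10,10,10,10,10,10,10,10],"slide":[[-0.1,0.5,0],[-0.15,0.8,0],[-0.15,0.8,0],[-0.15,0.8,0],[-0.15,0.8,0],[-0.15,0.8,0],[-0.15,0.8,0],[-0.15,0.8,0],[-0.15,0.8,0],[-0.1,0.8,0]],"spin":[0,0,0,0,0,0,0,0,0,0]}' 20
python3 -m jog '{"jaw":[10,10,10,10,10],"slide":[[0,0.7,0],[0,0.6,0],[0,0.3,0],[0,0,0],[0,0,0]],"spin":[0,0,0,0,0]}' 20
python3 - <<'E'
from h import *
t=env.grab_frame("top")[:,:,::-1];s=env.grab_frame("side")[:,:,::-1];st=env.state();print(st["ee_pos"],st["ee_rot"],st["gripper_width"])
a=cv2.resize(t[200:320,380:520],None,fx=2.85,fy=2.85);b=cv2.resize(s[90:230,290:430],None,fx=2.44,fy=2.44)
o=np.zeros((342,800,3),np.uint8);o[:,:399]=a[:342];o[:b.shape[0],400:400+b.shape[1]]=b[:342];cv2.imwrite("pics/n2.png",o)
E
```

```text
time_s: 5.5
ee_pos: [557.7, -66.4, 117.7]
ee_rot: [-180.0, 0.0, -0.2]
force: [-0.4, -0.1, -0.5]
gripper_width: 25.4
gripper_force: 20.0
time_s: 6.5
ee_pos: [514.9, -299.3, 117.8]
ee_rot: [180.0, 0.1, 0.1]
force: [0.5, 0.4, -0.9]
gripper_width: 25.5
gripper_force: 20.0
time_s: 7.0
ee_pos: [516.1, -344.9, 117.7]
ee_rot: [-180.0, 0.0, 0.0]
force: [-0.3, 0.8, -0.5]
gripper_width: 25.6
gripper_force: 20.0
[ 516.21546643 -344.43082636  117.89853162] [-1.79967131e+02  1.98004469e-02  9.18795730e-02] 25.6777256705113
```

View pics/n2.png

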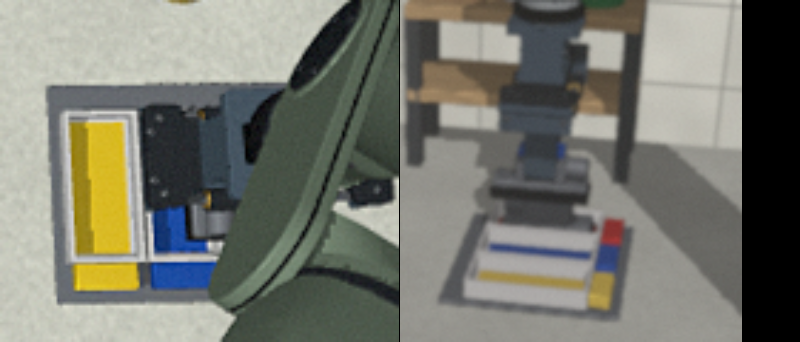

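The nozzle hangs over the blue slot, aligned lengthwise; the yellow slot is untouched. Lowering it.

```bash
python3 -m jog '{"jaw":[10,10,10,10,10,10,10],"slide":[[0,0.04,0.5],[0,0,0.5],[0,0,0.5],[0,0,0.5],[0,0,0.3],[0,0,0.3],[0,0,0]],"spin":[0,0,0,0,0,0,0]}' 20
python3 -m jog '{"jaw":[10,10,10],"slide":[[0,0,0.05],[0,0,0.02],[0,0,0]],"spin":[0,0,0]}' 20
```

```text
time_s: 7.8
ee_pos: [515.8, -345.9, 39.0]
ee_rot: [-179.9, 0.1, 0.1]
force: [-0.4, 0.7, -0.7]
gripper_width: 25.8
gripper_force: 20.0
time_s: 8.1
ee_pos: [516.4, -346.8, 38.3]
ee_rot: [180.0, -0.0, 0.0]
force: [0.2, -0.2, 0.6]
gripper_width: 26.3
gripper_force: 20.0
```

```bash
python3 -m jog '{"jaw":[30,38,44,44,44,44,44,44,44,44],"slide":[[0,0,0],[0,0,0],[0,0,0],[0,0,0],[0,0,-0.5],[0,0,-0.8],[0,0,-0.8],[0,0,-0.9],[0,0,-0.9],[0,0,-0.9]],"spin":[0,0,0,0,0,0,0,0,0,0]}' 20
python3 -m jog '{"jaw":[60,60,60,60,60,60,60,60,60,60],"slide":[[0,-0.6,0],[0,-0.9,0],[0,-0.9,0],[0,-0.9,0],[0,-0.9,0],[0,-0.9,0],[0,-0.9,0],[0,-0.9,0],[0,-0.6,0],[0,0,0]],"spin":[0,0,0,0,0,0,0,0,0,0]}' 20
python3 - <<'E'
from h import *
t=np.ascontiguousarray(env.grab_frame("top")[:,:,::-1]);s=env.grab_frame("side")[:,:,::-1];st=env.state();print(st["ee_pos"],st["ee_rot"])
B=([105,120,50],[130,255,255])
for g,k in blobs(t,*B,(395,225,490,310),8): print(g,cv2.contourArea(k),plane("top",g,66))
a=cv2.resize(t[220:320,240:500],None,fx=3,fy=3);b=cv2.resize(s[150:290,270:400],None,fx=2,fy=2)
o=np.zeros((580,780,3),np.uint8);o[:300]=a;o[300:580,:260]=b;cv2.imwrite("pics/n3.png",o)
E
```

```text
time_s: 9.1
ee_pos: [516.0, -346.5, 183.0]
ee_rot: [180.0, -0.0, 0.0]
force: [-0.1, -0.2, 1.0]
gripper_width: 44.1
gripper_force: 0.0
time_s: 10.1
ee_pos: [515.0, -118.9, 181.0]
ee_rot: [-179.9, 0.1, 0.2]
force: [-0.4, -0.9, -0.9]
gripper_width: 60.0
gripper_force: 0.0
[ 515.60188343 -121.15688049  181.29827074] [1.79986918e+02 5.23476384e-02 1.00790295e-01]
[444.78797146 296.08358818] 163.5 [ 435.24563176 -332.83070879   66.        ]
[448.19880034 262.42245073] 194.5 [ 517.22115856 -346.85080739   66.        ]
[442.8496732 286.7254902] 25.5 [ 457.94758305 -329.6163965    66.        ]
```

View pics/n3.png

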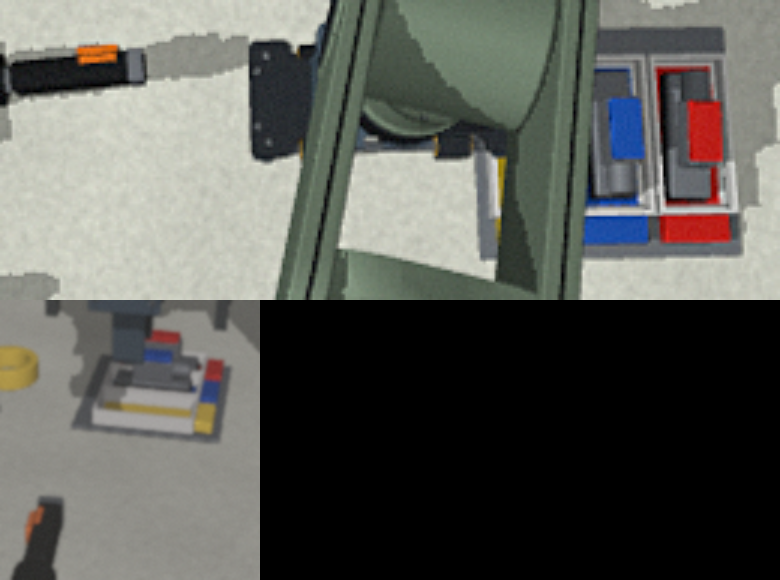

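The nozzle lies in the blue slot with its cap at about (517,-347), centred. I'll refine the pole axis and turn the tool to face the handle.

```bash
python3 -m jog '{"jaw":[60,60,60,60,60,60,60,60,60,60],"slide":[[0,0,0],[0,0,0],[0,0,0],[0,0,0],[0,0,0],[0,0,0],[0,0,0],[0,0,0],[0,0,0],[0,0,0]],"spin":[-0.9,-1,-1,-1,-1,-1,-1,-1,-1,-1]}' 20
python3 -m jog '{"jaw":[60,60,60,60],"slide":[[0,0,0],[0,0,0],[0,0,0],[0,0,0]],"spin":[-1,-0.8,0,0]}' 20
python3 - <<'E'
from h import *
t=cv2.imread("pics/top0.png");v=t.max(2)
def col(x0,x1,lo,hi,y0,y1,z):
    m=(v>=lo)&(v<=hi);pts=[]
    for x in range(x0,x1):
        ys=[y for y in range(y0,y1) if m[y,x]]
        if ys: pts.append(plane("top",(x,(min(ys)+max(ys))/2),z)[:2])
    p=np.array(pts,np.float32);l=cv2.fitLine(p,cv2.DIST_HUBER,0,.01,.01).ravel()
    l=l if l[1]<0 else np.r_[-l[:2],l[2:]]
    print(len(p),"tilt",np.degrees(np.arctan2(l[0],-l[1])).round(2),"x at y=83",(l[2]+l[0]/l[1]*(83-l[3])).round(1))
col(246,262,0,70,230,256,82)   # handle, behind the button
col(246,283,0,70,238,256,82)
col(135,210,200,255,235,275,80) # white tube
print([[int(v[y,x]) for y in range(232,262,1)] for x in (180,255)])
E
```

```text
time_s: 11.2
ee_pos: [515.8, -122.6, 181.4]
ee_rot: [-180.0, 0.0, 79.5]
force: [0.8, -0.3, 0.5]
gripper_width: 60.2
gripper_force: 0.0
time_s: 11.6
ee_pos: [515.9, -122.2, 181.5]
ee_rot: [-180.0, 0.0, 93.4]
force: [0.8, -0.6, -0.4]
gripper_width: 59.8
gripper_force: 0.0
16 tilt 4.51 x at y=83 569.7
37 tilt 1.1 x at y=83 566.2
1 tilt -75.61 x at y=83 -176.7
[[176, 183, 186, 186, 184, 187, 163, 85, 94, 102, 100, 102, 97, 87, 129, 151, 166, 174, 184, 185, 184, 192, 182, 173, 168, 158, 131, 97, 103, 105], [188, 189, 187, 171, 115, 133, 121, 53, 6, 28, 31, 22, 23, 30, 25, 29, 27, 13, 10, 75, 157, 193, 184, 184, 189, 191, 191, 187, 189, 186]]
```

```bash
python3 - <<'E'
from h import *
v=cv2.imread("pics/top0.png").max(2).astype(float)
def edge(x0,x1,y0,y1,z,sgn):
    p=[]
    for x in range(x0,x1):
        g=np.clip(sgn*np.diff(v[y0:y1,x]),0,None);g[g<25]=0
        if g.sum(): 
            k=g.argmax();w=g[max(0,k-1):k+2];p.append(plane("top",(x,y0+max(0,k-1)+.5+(w*np.arange(len(w))).sum()/w.sum()),z)[:2])
    p=np.array(p,np.float32);l=cv2.fitLine(p,cv2.DIST_HUBER,0,.01,.01).ravel();l=l if l[1]<0 else np.r_[-l[:2],l[2:]]
    print(len(p),"tilt",np.degrees(np.arctan2(l[0],-l[1])).round(2),"x at 83",(l[2]+l[0]/l[1]*(83-l[3])).round(1))
edge(247,284,244,256,82,1)     # handle lower edge (-x side of top)
edge(247,262,234,246,82,-1)    # upper edge
edge(135,208,250,268,65,-1)    # tube lower edge
edge(135,208,238,254,75,1)     # tube upper edge
E
```

```text
37 tilt 5.23 x at 83 554.8
15 tilt 4.55 x at 83 583.7
68 tilt 4.9 x at 83 557.9
73 tilt 4.25 x at 83 584.8
```

```bash
python3 -m jog '{"jaw":[60,60,60,60,60,60,60,60,60,60],"slide":[[0,0,0],[0.7,0.26,0],[0.8,0.26,0],[0.8,0.26,0],[0.8,0.26,0],[0.8,0.26,0],[0.8,0.26,0],[0.8,0.26,0],[0.8,0.26,0],[0.37,0.26,0]],"spin":[-0.16,0,0,0,0,0,0,0,0,0]}' 20
python3 -m jog '{"jaw":[60,60,60,60],"slide":[[0,0,0.6],[0,0,0.6],[0,0,0.6],[0,0,0]],"spin":[0,0,0,0]}' 20
python3 - <<'E'
from h import *
s=env.grab_frame("side")[:,:,::-1];st=env.state();print(st["ee_pos"],st["ee_rot"],st["qpos"])
cv2.imwrite("pics/n4.png",cv2.resize(s[130:300,180:400],None,fx=3,fy=3))
E
```

```text
time_s: 12.6
ee_pos: [569.0, 85.4, 181.8]
ee_rot: [-180.0, -0.0, 95.0]
force: [-0.6, 0.3, -0.2]
gripper_width: 59.9
gripper_force: 0.0
time_s: 13.0
ee_pos: [567.3, 83.0, 125.4]
ee_rot: [-179.7, 0.0, 94.9]
force: [-0.2, -0.6, -0.6]
gripper_width: 60.0
gripper_force: 0.0
[568.32882803  83.18538676 126.89798137] [-1.79848659e+02  2.73365732e-02  9.48817573e+01] [ 7.19234039e+00  2.21995927e+01  9.70391731e+01 -2.42739824e-02
  6.09135569e+01  2.32244767e+00]
```

View pics/n4.png

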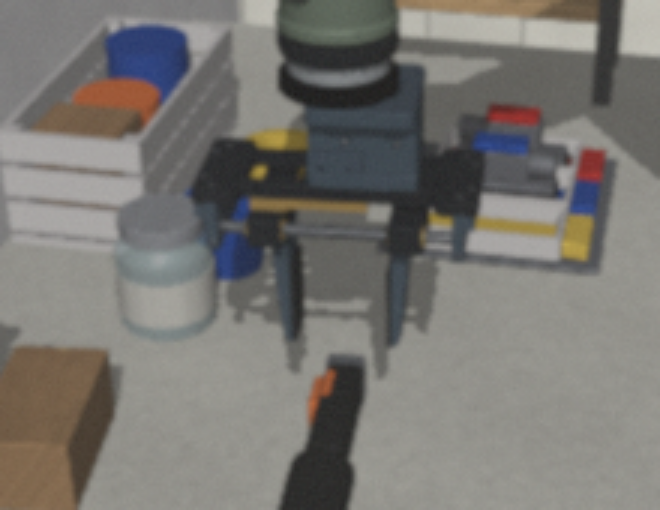

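The fingers straddle the handle (tip at about (345,360) in the crop), and the button is at (318,395) on the left. Descending, then squeezing without pulling.

```bash
python3 -m jog '{"jaw":[60,60,60,60,60,60,60],"slide":[[0.03,0.04,0.5],[0,0,0.5],[0,0,0.5],[0,0,0.5],[0,0,0.4],[0,0,0.3],[0,0,0]],"spin":[0,0,0,0,0,0,0]}' 25
python3 -m jog '{"jaw":[45,35,25,20,15,15,15,15],"slide":[[0,0,0],[0,0,0],[0,0,0],[0,0,0],[0,0,0],[0,0,0],[0,0,0],[0,0,0]],"spin":[0,0,0,0,0,0,0,0]}' 30
```

```text
time_s: 13.75
ee_pos: [569.6, 84.5, 46.1]
ee_rot: [-179.9, 0.0, 94.9]
force: [-0.9, -0.5, -1.0]
gripper_width: 59.9
gripper_force: 0.0
time_s: 14.55
ee_pos: [572.5, 85.0, 47.6]
ee_rot: [179.7, -0.0, 94.8]
force: [6.4, 0.4, -1.5]
gripper_width: 27.7
gripper_force: 30.0
```

Width is 27.7 mm, so the button is fully pressed. Recentring slightly and pulling.

```bash
python3 -m jog '{"jaw":[15,15,15,15,15,15,15,15,15,15],"slide":[[0,0.08,0],[0,0,0],[-0.2,0,0],[-0.3,0,0],[-0.3,0,0],[-0.3,0,0],[-0.3,0,0],[-0.3,0,0],[-0.3,0,0],[0,0,0]],"spin":[0,0,0,0,0,0,0,0,0,0]}' 30
```

```text
time_s: 15.55
ee_pos: [577.2, 25.2, 47.5]
ee_rot: [-180.0, -0.1, 94.8]
force: [-1.2, 3.4, 5.4]
gripper_width: 27.7
gripper_force: 30.0
```

```bash
python3 -m jog '{"jaw":[15,15,15,15,15,15,15,15,15],"slide":[[-0.3,0,0],[-0.3,0,0],[-0.3,0,0],[-0.3,0,0],[-0.3,0,0],[-0.3,0,0],[-0.2,0,0],[0,0,0],[0,0,0]],"spin":[0,0,0,0,0,0,0,0,0]}' 30
```

```text
time_s: 16.45
ee_pos: [581.9, -33.9, 47.5]
ee_rot: [-180.0, -0.1, 94.8]
force: [-2.8, 4.5, 6.3]
gripper_width: 27.8
gripper_force: 30.0
```

```bash
python3 -m jog '{"jaw":[15,15,15],"slide":[[-0.1,0,0],[-0.1,0,0],[0,0,0]],"spin":[0,0,0]}' 30
```

```text
time_s: 16.75
ee_pos: [581.9, -34.9, 47.4]
ee_rot: [-179.9, -0.6, 94.7]
force: [-1.4, 20.0, 7.3]
gripper_width: 27.8
gripper_force: 30.0
```

Force jumps to 20 N after about 120 mm of travel: that's the hard stop. Easing off slightly and checking.

```bash
python3 -m jog '{"jaw":[15,15,15,15],"slide":[[0.08,0,0],[0,0,0],[0,0,0],[0,0,0]],"spin":[0,0,0,0]}' 30
python3 - <<'E'
from h import *
t=env.grab_frame("top")[:,:,::-1];s=env.grab_frame("side")[:,:,::-1]
a=cv2.resize(t[200:320,220:500],None,fx=2.5,fy=2.5);b=cv2.resize(s[140:280,250:400],None,fx=2,fy=2)
o=np.zeros((580,700,3),np.uint8);o[:300]=a;o[300:580,:300]=b;cv2.imwrite("pics/n5.png",o)
E
```

```text
time_s: 17.15
ee_pos: [582.0, -34.9, 47.4]
ee_rot: [-179.9, -0.3, 94.8]
force: [-2.5, 11.7, 7.1]
gripper_width: 27.6
gripper_force: 30.0
```

View pics/n5.png

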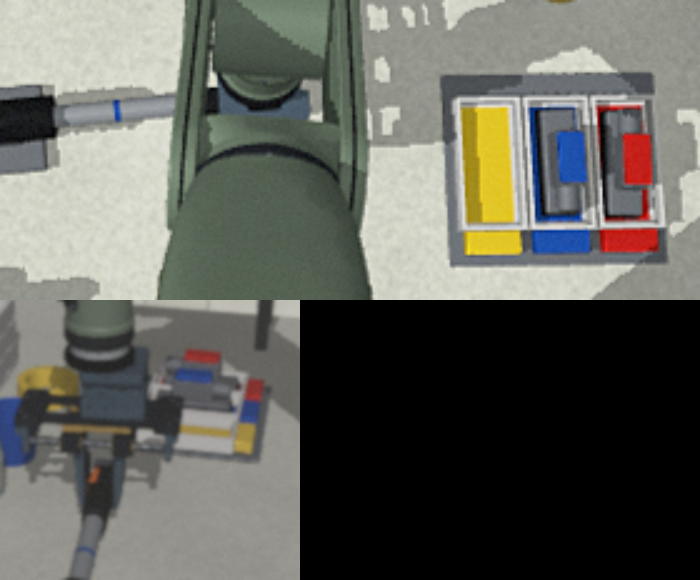

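The nozzle is flat and centred in the blue slot, with the yellow slot empty and the red one unchanged. Travel is 120 mm, the pole's inner tube with its blue mark is exposed at (117,110), and the fingers are on the button at 27.6 mm. Handing in.

```bash
python3 -c "
from workcell import env
print(env.job_done())"
```

```text
the job is handed in; nothing more can be done
None
```

The job is handed in (no verdict came back): the nozzle lies flat and released in the blue slot, and the handle is held about 120 mm out against the second stop with the button squeezed (27.6 mm opening, 30 N grip).

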